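# Restock the correction rollers in the counter dispenser

## Robot

A 6-joint arm with a two-finger parallel gripper is mounted at the origin on the work surface. World frame = base frame: x ahead of the robot, y to its left, z up, the work surface at z = 0. Lengths are in m, angles in rad, forces in N, time in s.
With the tool pointing down it reaches from about 0.35 to 0.775 m from the base axis. Payload 7.3 kg.
Tool frame: the origin (TCP) lies between the finger pads; the fingertips stand 25 mm ahead of it and the grasp point (between the pads) lies 6 mm ahead of it (manip.tip_reach is the distance from the TCP to the fingertips, in m); z points along the fingers, y is the line along which they close (so a half turn about z gives the same grasp; the last joint's range is limited). The gripper opens to 92 mm and grips with 3 to 60 N. Pads are 19 mm wide; open, the fingers measure 130 mm over their backs; the gripper's body (75 mm by 190 mm) begins 47 mm behind the grasp point.
Start: joints at [-1.362, 0.342, 1.524, -0, 1.275, -0.146], TCP at [0.182, -0.492, 0.252] pointing down, gripper open.
Joint ranges: [-2.53, 2.53], [-0.77, 2.02], [0.04, 2.7], [-1, 4.14], [0.28, 2.66], [-3.11, 3.11]. Speed limits (rad/s): [2.57, 2.57, 3.14, 3.14, 3.14, 3.14].

## Interface

Orientations are given as a unit quaternion [x, y, z, w].
In Python, from rig import readout, snapshot, camera_model, manip gives the robot as it stands. The module is installed in compiled form; this text tells all that it offers.
- The arm moves only by the tool drive_tool, never from a script. Its argument "motion" is one flat list of numbers, 7 for each row, row after row: the shift along the world's x, y, z each as a share of 40 cm, from -1 to 1, then the turn, a rotation vector about the world's x, y, z each as a share of 360 degrees, from -1 to 1, then the opening, from 0 (shut) to 1 (fully open). In form: [tx, ty, tz, ax, ay, az, gripper, tx, ty, tz, ax, ay, az, gripper, ...]. A call has 1 to 5 rows; each row is the pose to reach, as a shift and turn from the pose commanded when the call began, turning the shorter way round; what a row does not reach only later rows make up. A row lasts 1/12 s, in which the tool goes at most 41.7 mm and 7.16 degrees, less where a joint would pass 70% of its speed; a pose out of reach is approached as far as the arm can. A call with a number of a shift or a turn outside -1 to 1 is refused whole. A call with a gripper value outside its range is refused whole. The fingers move at their own pace and stop on an object; "force" is the grip in N (left out, the last holds). Time passes only in rows, so rows that repeat a pose let the fingers close. It gives the time, the measured TCP pose, the force, the opening and the grip force at its end, in the units of the state.
- readout.sense(): the state, without advancing time (a new reading comes with each control period).
- snapshot(name): name is "scene" or "top" or "wrist"; returns (picture, depth): 480x640x3 uint8, red, green, blue; 480x640 float32, m along the optical axis (not along the pixel's ray), 0 where there is no reading.
- camera_model(name): a dict with "K" (3x3 intrinsics, pixels), "rvec" (rotation vector, rad) and "tvec" (3), from world to camera coordinates, as OpenCV has them. Camera axes: x right, y down, z forward; pixel columns grow to the right and rows downward; lengths in m; the calibration is good to about 2 mm. A picture is of the moment at which its call begins: read the wrist's pose just before it. camera_model takes no time and is no camera call; for the wrist camera it gives the pose at the moment of the call.
- manip.finish_job(): hands the job in; it is judged then, once.
The state is a dict: "time_s": time; "joints": joint angles; "joint_vel": joint speeds; "joint_torque": joint torques, N m; "ee_pos": TCP position; "orientation": TCP orientation; "force": force on the tool from outside, world axes, zero at the start; "moment": the same for the moment, N m; "gripper_width": finger opening in m; "finger_force": force on a finger pad.
Only numpy, scipy, OpenCV 4.12 (cv2) and the standard library are available. Lean on these libraries where they do the work, as an engineer would, in place of code of your own. Each camera call takes 0.05 s, during which the arm holds its last target. There are 200 camera calls.

## Task

Restock the sloping counter dispenser: slide the two loose correction rollers, one after the other, into the top of the lane that already has a correction roller at its bottom, tapered nose first, so that all three face downhill alike and each has slid right down against the one in front. Leave the eraser in the other lane and the other things on the counter where they are.

Things in the scene. Friction and masses are not known exactly. Their poses are not given: they have to be found in the camera images.
- roller1: White plastic correction roller, 66 x 30 x 16 mm, both faces alike (round dark window near the tail, dark strip on the nose). Origin: middle of the body (8 mm above its underside); x along it towards the tapered nose, z through its thickness. Sides parallel from the tail (x = -33 mm) to x = +5 mm, then tapering to a 12 mm wide nose at x = +33 mm. About 22 g. Lies flat on the pad, pointing any way: to be loaded.
- roller2: White plastic correction roller, 66 x 30 x 16 mm, both faces alike (round dark window near the tail, dark strip on the nose). Origin: middle of the body (8 mm above its underside); x along it towards the tapered nose, z through its thickness. Sides parallel from the tail (x = -33 mm) to x = +5 mm, then tapering to a 12 mm wide nose at x = +33 mm. About 22 g. Lies flat on the pad, pointing any way: to be loaded.
- roller0: White plastic correction roller, 66 x 30 x 16 mm, both faces alike (round dark window near the tail, dark strip on the nose). Origin: middle of the body (8 mm above its underside); x along it towards the tapered nose, z through its thickness. Sides parallel from the tail (x = -33 mm) to x = +5 mm, then tapering to a 12 mm wide nose at x = +33 mm. Already lies nose down at the bottom of one lane: it marks the lane to fill.
- dispenser: Gravity-feed dispenser, red stand, two aluminium lanes side by side, 250 mm long, 108 mm wide, rear (upper) end 143 mm high, fixed. Origin: centre of its underside, z up, x level towards the low front, y left. Lane floor: slippery black sheet (friction about 0.2), sloping down 25 degrees towards +x. A point u mm uphill of the front stop is at x = 118 - 0.906 u, z = 30 + 0.423 u.
- left_mouth (a point): Top of the left lane: point on the floor at u = 220 mm, y = +26 mm, between the ends of the walls, which splay from 34 mm apart at u = 206 to 42 mm at u = 221. Above it, u = 221 to 268, the floor is a bare loading shelf, full width, no walls. A roller let go on the shelf with its nose in the mouth slides down by itself until it meets what is below.
- right_mouth (a point): The same for the right lane (y = -26 mm), which is just like the left one. Lanes: 34 mm wide inside, walls 22.5 mm high square to the floor, with lips turned in 6 mm from each wall, their undersides 19.5 mm above the floor, from u = 40 to 206 mm, so that rollers enter only at the upper end. The front stop is 15 mm high.
- left_place1 (a point): Point in the left lane, 8 mm above the floor: where the middle of a roller in first place from the bottom belongs (33 mm uphill of the front stop, on the lane's centre line). A bare position: its axes are the dispenser's.
- left_place2 (a point): Point in the left lane, 8 mm above the floor: where the middle of a roller in second place from the bottom belongs (99 mm uphill of the front stop, on the lane's centre line). A bare position: its axes are the dispenser's.
- left_place3 (a point): Point in the left lane, 8 mm above the floor: where the middle of a roller in third place from the bottom belongs (165 mm uphill of the front stop, on the lane's centre line). A bare position: its axes are the dispenser's.
- right_place1 (a point): Point in the right lane, 8 mm above the floor: where the middle of a roller in first place from the bottom belongs (33 mm uphill of the front stop, on the lane's centre line). A bare position: its axes are the dispenser's.
- right_place2 (a point): Point in the right lane, 8 mm above the floor: where the middle of a roller in second place from the bottom belongs (99 mm uphill of the front stop, on the lane's centre line). A bare position: its axes are the dispenser's.
- right_place3 (a point): Point in the right lane, 8 mm above the floor: where the middle of a roller in third place from the bottom belongs (165 mm uphill of the front stop, on the lane's centre line). A bare position: its axes are the dispenser's.
- eraser: White eraser in a plain card sleeve, 66 x 25 x 16 mm, lying at the bottom of the other lane. Leave it there. Origin: its middle, x along it downhill.
- pad: Dark rubber writing pad, 300 x 210 x 4 mm, fixed on the counter, on which the two loose rollers lie. Origin: centre of its underside.
- pen_cup: Square dark metal pen cup, 70 x 70 x 95 mm, pens up to 155 mm high. Origin: centre of its underside. A bystander.
- stapler: Black stapler, 125 x 34 mm, 57 mm high, lying along its x. Origin: centre of its underside. A bystander.
- tape_stand: Black desk tape stand with a roll, 145 x 58 mm, 73 mm high, along its x. Origin: centre of its underside. A bystander.
Mind the look-alikes: they are no part of the job. Leave any green or pink look-alike of the roller2 alone.

How it is judged:
On the way:
1. one loose roller lies in the lane behind the first, nose downhill, let go (((distance between roller0 and left_place1 below 0.008 m and distance between roller1 and left_place2 below 0.008 m and angle between roller1's own x axis and vertical above 1.87 rad and contact force between the fingers and roller1 below 0.05 N) or (distance between roller0 and left_place1 below 0.008 m and distance between roller2 and left_place2 below 0.008 m and angle between roller2's own x axis and vertical above 1.87 rad and contact force between the fingers and roller2 below 0.05 N) or (distance between roller0 and right_place1 below 0.008 m and distance between roller1 and right_place2 below 0.008 m and angle between roller1's own x axis and vertical above 1.87 rad and contact force between the fingers and roller1 below 0.05 N) or (distance between roller0 and right_place1 below 0.008 m and distance between roller2 and right_place2 below 0.008 m and angle between roller2's own x axis and vertical above 1.87 rad and contact force between the fingers and roller2 below 0.05 N))), for 0.2 s.
At the end, for the whole second after the job is handed in: The first roller is still in the first place of its lane and the other two lie in the second and third places of the same lane, in either order, all nose downhill and at rest: each roller's middle is within 8 mm of its place and its x axis points at least 17 degrees below level (((distance between roller0 and left_place1 below 0.008 m and distance between roller1 and left_place2 below 0.008 m and distance between roller2 and left_place3 below 0.008 m) or (distance between roller0 and left_place1 below 0.008 m and distance between roller2 and left_place2 below 0.008 m and distance between roller1 and left_place3 below 0.008 m) or (distance between roller0 and right_place1 below 0.008 m and distance between roller1 and right_place2 below 0.008 m and distance between roller2 and right_place3 below 0.008 m) or (distance between roller0 and right_place1 below 0.008 m and distance between roller2 and right_place2 below 0.008 m and distance between roller1 and right_place3 below 0.008 m)) and angle between each of roller0, roller1, roller2's own x axis and vertical above 1.87 rad and linear speed of each of roller0, roller1, roller2 below 0.01 m/s); the robot touches nothing.
It fails at once if the eraser in the other lane is pushed away (over 20 mm) (distance of eraser from where it was at the start of the episode above 0.02 m).
It fails at once if the pen cup is pushed away (over 30 mm) (distance of pen_cup from where it was at the start of the episode above 0.03 m).
It fails at once if the stapler is pushed away (over 30 mm) (distance of stapler from where it was at the start of the episode above 0.03 m).
It fails at once if the tape stand is pushed away (over 30 mm) (distance of tape_stand from where it was at the start of the episode above 0.03 m).
It also fails if it takes over 64 s, if anything falls off the work surface, if the arm or the gripper's body presses on something with over 40 N, if the wrist force passes 120 N, or if a joint passes its speed limit or range.

## Working session

There is one attempt and no reset: what is moved stays moved. The work goes in short steps, Python scripts to look and compute and a tool call to move; the robot and the scene stay as the last step left them, time stands still between calls to the robot, and variables do not carry over. Pictures are saved under pics/ and viewed, at most 12 in all, crops included, and the job is handed in when it is done.

Besides the shell and the picture viewer there is one more tool, called after "Call:" as name(argument=value, ...) on one line, values as JSON. drive_tool: Moves the arm, as the interface text tells. Its arguments: {"type":"object","properties":{"motion":{"type":"array","items":{"type":"number","minimum":-1,"maximum":1}},"force":{"type":"number"}},"required":["motion"]}

```bash
mkdir -p pics; cat > h.py <<'E'
import numpy as np, cv2
from scipy.spatial.transform import Rotation as R
from rig import readout, snapshot, camera_model, manip
def cam(n):
    m=camera_model(n); Rm=cv2.Rodrigues(np.array(m["rvec"],float))[0]; return np.array(m["K"],float),Rm,np.array(m["tvec"],float).ravel()
def ray(c,px,z):
    K,Rm,t=c; o=-Rm.T@t; px=np.atleast_2d(px).astype(float)
    d=(np.linalg.inv(K)@np.c_[px,np.ones(len(px))].T).T@Rm
    return o+d*((z-o[2])/d[:,2])[:,None]
def cloud(c,depth):
    K,Rm,t=c; v,u=np.mgrid[:480,:640]; p=np.stack([(u-K[0,2])/K[0,0]*depth,(v-K[1,2])/K[1,1]*depth,depth],-1)
    return (p-t)@Rm
E
python3 - <<'E'
from h import *
for n in("scene","top"):
    c=cam(n);p,d=snapshot(n);cv2.imwrite(f"pics/{n}.png",p[:,:,::-1]);np.savez(f"{n}.npz",p=p,d=d)
    print(n,-c[1].T@c[2],c[0][0,0])
print(readout.sense(), manip.tip_reach)
E
```

```text
scene [1.19457613 0.3050734  0.88238443] 435.19498029662634
top [0.40104558 0.00652472 1.21422981] 436.4223187380839
{'time_s': 0.1, 'joints': array([-1.36199581e+00,  3.42647869e-01,  1.52489881e+00,  4.64495886e-05,
        1.27537103e+00, -1.45993699e-01]), 'joint_vel': array([-0.00022093, -0.00061907, -0.00132817,  0.00073732,  0.00078301,
       -0.00040134]), 'joint_torque': array([ 1.98136011e-03, -4.32002699e+01, -2.44696659e+01,  7.18171801e-02,
        5.26236277e-02, -6.69518636e-05]), 'ee_pos': array([ 0.1823552 , -0.4919829 ,  0.25112503]), 'orientation': array([ 9.84307334e-01,  1.76461420e-01,  1.40088738e-06, -6.62902566e-04]), 'force': array([-0.23224644,  0.19172314,  0.3578481 ]), 'moment': array([0.03603009, 0.01134973, 0.03543939]), 'finger_force': 0.0, 'gripper_width': 0.0921670026559163} 0.025
```

View pics/top.png

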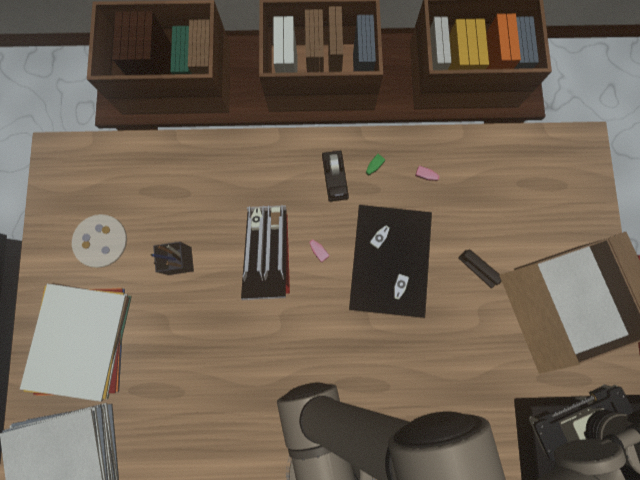

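View pics/scene.png

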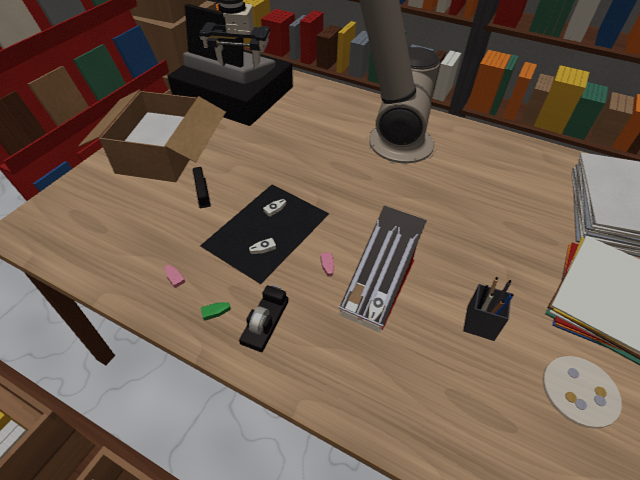

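Top view: the white rollers lie on the dark pad at (380,237) and (401,286). The dispenser is at (265,252), with its low front towards image-up (+x). roller0, with the window and taper, is at (256,215) in the left lane, and the plain eraser is at (275,215) in the right lane.
Look-alikes: pink (319,250), pink (428,173), green (375,164), roller0 (256,215) and eraser (275,215). By the description I choose the two white ones on the pad.

```bash
python3 - <<'E'
from h import *
f=np.load("top.npz");p,d=f["p"],f["d"];c=cam("top")
g=p.min(2)
def meas(box,z,th=120):
    x0,y0,x1,y1=box; m=np.zeros(g.shape,np.uint8); m[y0:y1,x0:x1]=(g[y0:y1,x0:x1]>th)
    m=cv2.morphologyEx(m,cv2.MORPH_CLOSE,np.ones((5,5)))
    cs=cv2.findContours(m,cv2.RETR_EXTERNAL,cv2.CHAIN_APPROX_NONE)[0]
    k=max(cs,key=cv2.contourArea)[:,0]; w=ray(c,k,z)[:,:2]
    r=cv2.minAreaRect((w*1000).astype(np.float32)); ctr=np.array(r[0])
    b=cv2.boxPoints(r); e=[b[1]-b[0],b[2]-b[1]]; a=max(e,key=np.linalg.norm); a/=np.linalg.norm(a)
    n=np.array([-a[1],a[0]]); q=w*1000-ctr; s=q@a; L=s.max()
    w1=np.ptp((q@n)[s>L-12]); w2=np.ptp((q@n)[s<-L+12])
    if w1>w2:a=-a
    print(box,"ctr",ctr.round(1),"size",np.round(r[1],1),"ang",np.degrees(np.arctan2(a[1],a[0])).round(1),"ends",w1.round(1),w2.round(1))
meas((362,220,398,255),.02);meas((385,268,418,305),.02)
W=cloud(c,d)
# dispenser: points z>0.03 in area
b=W[195:305,230:300].reshape(-1,3); q=b[(b[:,2]>.02)]
r=cv2.minAreaRect((q[:,:2]*1000).astype(np.float32));print("disp rect",r, "z",q[:,2].max())
# shelf: dark pixels near the rear
for v in (276,282,288,294):
    print(v,[tuple(W[v,u].round(3)) for u in (245,256,265,275,284)])
im=np.hstack([cv2.resize(p[195:310,225:300],None,fx=5,fy=5,interpolation=2),cv2.resize(p[205:320,345:435],None,fx=4.6,fy=5,interpolation=2)[:575]])
im=im[:,:800];cv2.imwrite("pics/crop.png",im[:,:,::-1]);print(im.shape)
E
```

```text
(362, 220, 398, 255) ctr [ 612.1 -154.5] size [28.8 65.5] ang -38.5 ends 16.1 28.2
(385, 268, 418, 305) ctr [ 469.3 -200.9] size [28.4 65.9] ang 160.2 ends 28.4 14.5
disp rect ((548.4686279296875, 111.59418487548828), (300.36212158203125, 202.1758575439453), 1.5329868793487549) z 1.2142298137105123
276 [(np.float64(0.499), np.float64(0.202), np.float64(0.126)), (np.float64(0.499), np.float64(0.176), np.float64(0.118)), (np.float64(0.497), np.float64(0.151), np.float64(0.135)), (np.float64(0.498), np.float64(0.128), np.float64(0.119)), (np.float64(0.497), np.float64(0.106), np.float64(0.117))]
282 [(np.float64(0.484), np.float64(0.203), np.float64(0.121)), (np.float64(0.484), np.float64(0.175), np.float64(0.122)), (np.float64(0.483), np.float64(0.153), np.float64(0.126)), (np.float64(0.482), np.float64(0.128), np.float64(0.126)), (np.float64(0.482), np.float64(0.106), np.float64(0.123))]
288 [(np.float64(0.469), np.float64(0.201), np.float64(0.13)), (np.float64(0.468), np.float64(0.174), np.float64(0.133)), (np.float64(0.468), np.float64(0.152), np.float64(0.133)), (np.float64(0.467), np.float64(0.127), np.float64(0.132)), (np.float64(0.467), np.float64(0.105), np.float64(0.131))]
294 [(np.float64(0.454), np.float64(0.199), np.float64(0.14)), (np.float64(0.453), np.float64(0.172), np.float64(0.142)), (np.float64(0.453), np.float64(0.151), np.float64(0.137)), (np.float64(0.452), np.float64(0.126), np.float64(0.14)), (np.float64(0.451), np.float64(0.104), np.float64(0.14))]
(575, 789, 3)
```

View pics/crop.png

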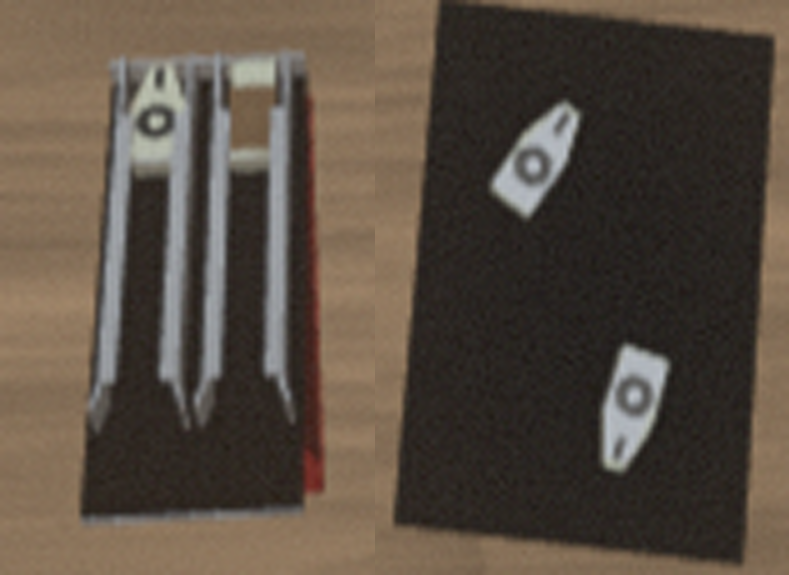

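The crop confirms both pad items are white rollers with round window and nose strip: A's nose points up-right (+x, -y), B's down-left (-x, +y). roller0 is in the left lane. Next I need the dispenser pose.

```bash
python3 - <<'E'
from h import *
f=np.load("top.npz");p,d=f["p"],f["d"];c=cam("top")
rear=ray(c,[(241.4,298.8),(285.6,297.4)],.1434);front=ray(c,[(247,206.6),(285.6,205.2)],.0436)
print("rear",rear.round(4),np.linalg.norm(rear[0]-rear[1]));print("front",front.round(4),np.linalg.norm(front[0]-front[1]))
v=front.mean(0)-rear.mean(0);print("yaw",np.degrees(np.arctan2(v[1],v[0])),"len",np.hypot(v[0],v[1]), "expect",.1243+.1248)
for e in (rear,front):
    w=e[0]-e[1];print("yaw from edge",np.degrees(np.arctan2(-w[0],w[1])))
# shelf depth plane fit
W=cloud(c,d)[283:296,246:282].reshape(-1,3)
A=np.c_[W[:,:2],np.ones(len(W))];s=np.linalg.lstsq(A,W[:,2],rcond=None)[0];print("plane",s,"slope",np.degrees(np.arctan(np.hypot(*s[:2]))),"yaw",np.degrees(np.arctan2(-s[1],-s[0])))
# scene view: same corners predicted & check image masks
fs=np.load("scene.npz");cs=cam("scene")
for n,w in(("rear",rear),("front",front)):
    K,Rm,t=cs;q=(K@(Rm@w.T+t[:,None])).T;print(n,(q[:,:2]/q[:,2:]).round(1))
cv2.imwrite("pics/scrop.png",cv2.resize(fs["p"][195:340,330:440],None,fx=4,fy=4,interpolation=2)[:,:,::-1])
E
```

```text
rear [[0.4423 0.2072 0.1434]
 [0.443  0.1002 0.1434]] 0.10702244036794563
front [[0.6971 0.213  0.0436]
 [0.6988 0.107  0.0436]] 0.10605048113694428
yaw 1.4155578981904033 len 0.25538464634380237 expect 0.2491
yaw from edge 0.37000151632251427
yaw from edge 0.8731214879633977
plane [-2.75350381 -0.7041999   1.52675625] slope 70.61561577857861 yaw 14.345722950806527
rear [[426.  217.9]
 [383.7 202.8]]
front [[381.5 324.4]
 [337.7 305.2]]
```

View pics/scrop.png

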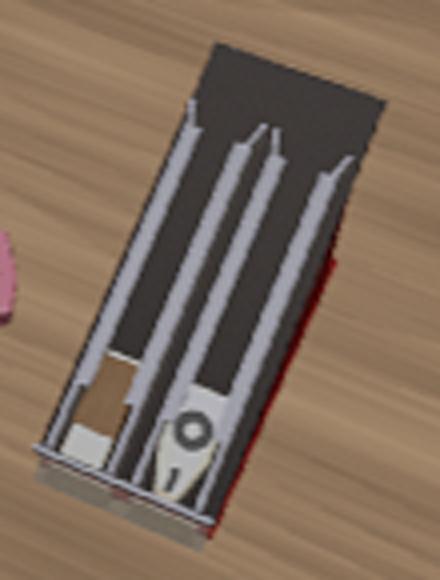

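Call:
drive_tool(motion=[0.375,0.31,0,0,0,-0.095,0.6,0.375,0.31,0,0,0,-0.095,0.6,0.375,0.31,0,0,0,-0.095,0.6,0.375,0.31,0,0,0,-0.095,0.6,0.375,0.31,0,0,0,-0.095,0.6])

```text
time_s: 0.52
ee_pos: [0.3276, -0.3719, 0.2515]
orientation: [0.994, -0.106, -0.0, -0.0]
force: [0.2, -0.7, -0.4]
gripper_width: 0.0629
finger_force: 0.0
```

Call:
drive_tool(motion=[0.375,0.31,0,0,0,-0.068,0.6,0.375,0.31,0,0,0,-0.068,0.6,0.375,0.31,0,0,0,-0.068,0.6,0.375,0.31,0,0,0,-0.068,0.6,0.375,0.31,0,0,0,-0.068,0.6])

```text
time_s: 0.93
ee_pos: [0.4765, -0.2489, 0.2515]
orientation: [0.949, -0.314, -0.0, 0.0]
force: [0.8, -1.1, 0.3]
gripper_width: 0.0549
finger_force: 0.0
```

```bash
python3 - <<'E'
from h import *
s=readout.sense();print(s["time_s"],s["ee_pos"].round(4),R.from_quat(s["orientation"]).as_matrix().round(3))
P=[cam(n)[0]@np.c_[cam(n)[1],cam(n)[2]] for n in("top","scene")]
a=np.array([(241.4,298.8),(285.6,297.4),(247,206.6),(285.6,205.2)]).T
b=np.array([(426.2,220.5),(384.2,206),(383.2,325.5),(339.2,307.5)]).T
X=cv2.triangulatePoints(P[0],P[1],a,b);print((X[:3]/X[3]).T.round(4))
c=cam("wrist");p,d=snapshot("wrist");cv2.imwrite("pics/w1.png",p[:,:,::-1]);print(-c[1].T@c[2]);print(c[1].round(2))
E
```

```text
0.9333 [ 0.4765 -0.2489  0.2515] [[ 0.803 -0.596 -0.001]
 [-0.596 -0.803  0.   ]
 [-0.001  0.    -1.   ]]
[[0.4425 0.2091 0.1356]
 [0.4431 0.1019 0.1334]
 [0.6972 0.2153 0.041 ]
 [0.6997 0.1094 0.0373]]
[ 0.53444367 -0.2915552   0.38437379]
[[-0.6  -0.8  -0.  ]
 [-0.77  0.58  0.27]
 [-0.21  0.16 -0.96]]
```

View pics/w1.png

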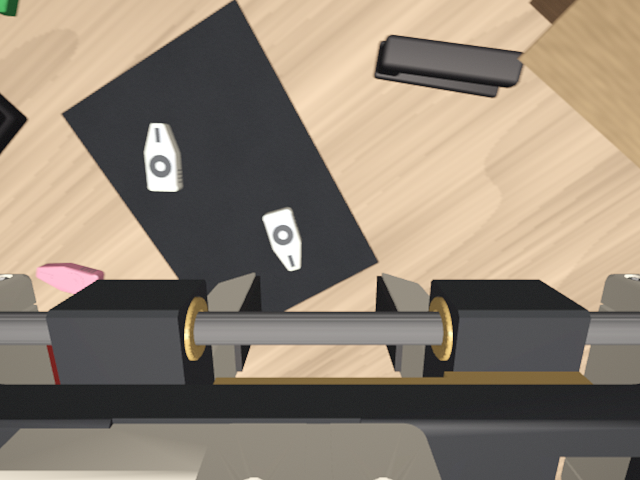

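Wrist view: roller A is at (162,158) and roller B at (283,238), both on the dark pad, with noses as expected. I'll measure them now.

```bash
cat >> h.py <<'E'
def roller(c,p,box,z=.02,th=150):
    g=p.min(2);x0,y0,x1,y1=box; m=np.zeros(g.shape,np.uint8); m[y0:y1,x0:x1]=(g[y0:y1,x0:x1]>th)
    cs=cv2.findContours(cv2.morphologyEx(m,cv2.MORPH_CLOSE,np.ones((9,9))),cv2.RETR_EXTERNAL,cv2.CHAIN_APPROX_NONE)[0]
    w=ray(c,max(cs,key=cv2.contourArea)[:,0],z)[:,:2]*1000
    r=cv2.minAreaRect(w.astype(np.float32)); ctr=np.array(r[0]); b=cv2.boxPoints(r)
    a=max([b[1]-b[0],b[2]-b[1]],key=np.linalg.norm); a=a/np.linalg.norm(a); n=np.array([-a[1],a[0]])
    q=w-ctr; s=q@a
    if np.ptp((q@n)[s>s.max()-10])>np.ptp((q@n)[s<s.min()+10]): a=-a
    print("ctr",ctr.round(1),"size",np.round(r[1],1),"nose deg",np.degrees(np.arctan2(a[1],a[0])).round(1))
    return ctr,a
E
python3 - <<'E'
from h import *
c=cam("wrist");p=cv2.imread("pics/w1.png")
s=readout.sense()["ee_pos"]*1000
for b in((130,105,195,205),(250,195,315,285)):
    ctr,a=roller(c,p,b);g=ctr-14*a;print("grasp",g.round(1),"delta",(g-s[:2]).round(1))
E
```

```text
ctr [ 619.4 -147.8] size [32.2 66.5] nose deg -38.0
grasp [ 608.4 -139.2] delta [127.1 104.7]
ctr [ 477.6 -195.9] size [31.6 67.4] nose deg 160.2
grasp [ 490.8 -200.6] delta [ 9.5 43.2]
```

Call:
drive_tool(motion=[0.3,0.248,-0.25,0,0,-0.0047,0.55,0.3,0.248,-0.25,0,0,-0.0047,0.55,0.3,0.248,-0.25,0,0,-0.0047,0.55,0.3,0.248,-0.25,0,0,-0.0047,0.55,0.3,0.248,-0.25,0,0,-0.0047,0.55])

```text
time_s: 1.4
ee_pos: [0.5963, -0.1479, 0.1479]
orientation: [0.946, -0.324, -0.002, -0.001]
force: [-1.9, -0.9, 0.3]
gripper_width: 0.0503
finger_force: 0.0
```

```bash
python3 - <<'E'
from h import *
snapshot("wrist")
c=cam("wrist");s=readout.sense();p,d=snapshot("wrist");print(s["ee_pos"].round(4),R.from_quat(s["orientation"]).as_matrix()[:,0].round(4),s["gripper_width"])
q=c[0]@(c[1]@np.array([.613,-.1535,.02])+c[2]);print(q[:2]/q[2])
cv2.imwrite("pics/w2.png",p[:,:,::-1])
E
```

```text
[ 0.5967 -0.1469  0.1468] [ 0.7906 -0.6122 -0.0062] 0.05049239806776688
[312.23905436 215.644775  ]
```

View pics/w2.png

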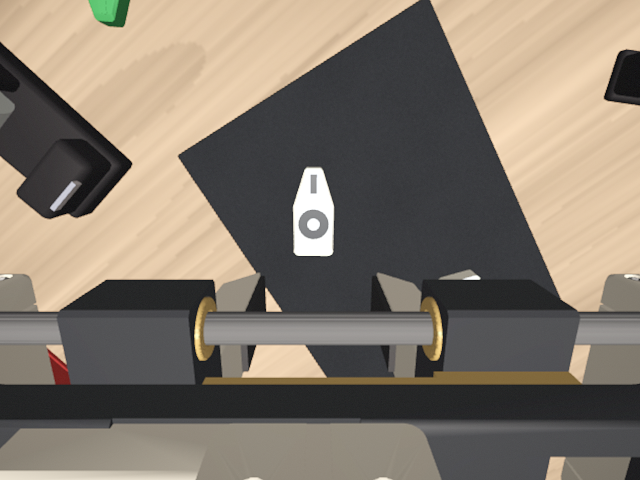

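Roller A is at (313,212), within 3 px of the prediction. I'll descend and check the settled pose.

Call:
drive_tool(motion=[0.005,-0.004,-0.29,0,0,-0.001,0.55,0.005,-0.004,-0.29,0,0,-0.001,0.55,0.005,-0.004,-0.29,0,0,-0.001,0.55,0.005,-0.004,-0.29,0,0,-0.001,0.55,0.005,-0.004,-0.29,0,0,-0.001,0.55])

```text
time_s: 1.92
ee_pos: [0.5965, -0.1537, 0.0358]
orientation: [0.944, -0.329, -0.001, 0.0]
force: [0.3, 0.3, -0.0]
gripper_width: 0.0505
finger_force: 0.0
```

Call:
drive_tool(motion=[0.019,0.018,-0.01,0,0,0.001,0.55,0.019,0.018,-0.01,0,0,0.001,0.55,0.019,0.018,-0.01,0,0,0.001,0.55])

```text
time_s: 2.17
ee_pos: [0.606, -0.1455, 0.0335]
orientation: [0.946, -0.325, 0.001, 0.0]
force: [0.1, -0.6, 0.4]
gripper_width: 0.0505
finger_force: 0.0
```

```bash
python3 - <<'E'
from h import *
s=readout.sense();c=cam("wrist");p,d=snapshot("wrist");print(s["ee_pos"].round(4),R.from_quat(s["orientation"]).as_matrix()[:,0].round(4),s["force"].round(2),s["joint_vel"].round(3))
cv2.imwrite("pics/w3.png",p[:,:,::-1])
roller(c,p[:,:,::-1],(255,200,385,275))
E
```

```text
[ 0.606  -0.1455  0.0335] [ 0.7888 -0.6146  0.0024] [ 0.1  -0.62  0.4 ] [-0.005  0.001  0.012 -0.003 -0.005 -0.002]
ctr [ 629.1 -166.7] size [29.7 31.7] nose deg -38.0
```

View pics/w3.png

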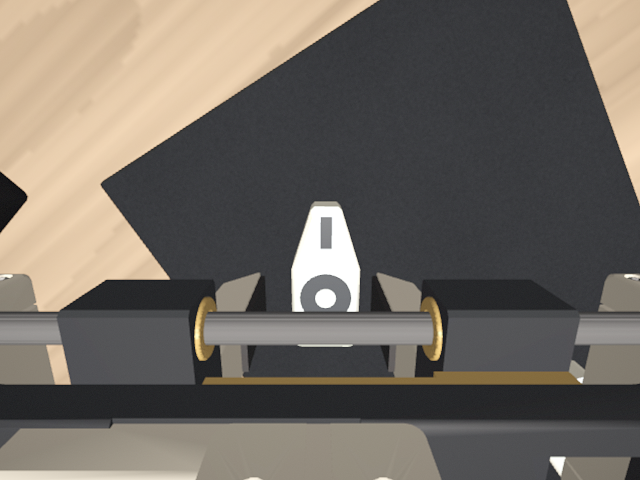

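The roller sits between the open fingers (axis at column 326, fingers centred at 320). I'll close, then lift.

Call:
drive_tool(motion=[0,0,-0.004,0,0,0,0.55,0,0,-0.004,0,0,0,0.2,0,0,-0.004,0,0,0,0.2,0,0,-0.004,0,0,0,0.2,0,0,-0.004,0,0,0,0.2], force=15)

```text
time_s: 2.63
ee_pos: [0.605, -0.1457, 0.0302]
orientation: [0.946, -0.325, -0.0, 0.0]
force: [0.6, 0.4, 0.5]
gripper_width: 0.0296
finger_force: 15.0
```

```bash
python3 - <<'E'
from h import *
s=readout.sense();c=cam("wrist");p,d=snapshot("wrist");M=R.from_quat(s["orientation"]).as_matrix();print(s["ee_pos"].round(4),M[:,0].round(4),s["gripper_width"],s["finger_force"])
# nose tip of top face
g=p.min(2);m=(g>150);v,u=np.nonzero(m[190:245,295:355]);v0=v.min();tip=np.array([u[v==v0].mean()+295,v0+190]);w=ray(c,tip,.020)[0]
print(tip,w.round(4),"tip in tool frame",(M.T@(w-s["ee_pos"])).round(4))
E
```

```text
[ 0.605  -0.1457  0.0302] [ 7.883e-01 -6.153e-01 -1.000e-04] 0.029624044179062923 14.993600696325302
[318.82352941 202.        ] [ 0.6426 -0.1749  0.02  ] tip in tool frame [ 0.0477 -0.0001  0.0102]
```

Call:
drive_tool(motion=[0,0,0.1,0,0,0,0.2,-0.05,0.125,0.45,0,0,0.08,0.2,-0.05,0.125,0.45,0,0,0.08,0.2,-0.05,0.125,0.45,0,0,0.08,0.2,-0.05,0.125,0.45,0,0,0.08,0.2])

```text
time_s: 3.1
ee_pos: [0.5856, -0.0947, 0.2147]
orientation: [0.997, -0.078, 0.002, 0.0]
force: [0.4, 0.1, 0.2]
gripper_width: 0.03
finger_force: 15.0
```

Call:
drive_tool(motion=[-0.2,0.425,0.1,0,0,0.029,0.2,-0.2,0.425,0.1,0,0,0.029,0.2,-0.2,0.425,0.1,0,0,0.029,0.2,-0.2,0.425,0.1,0,0,0.029,0.2,-0.2,0.425,0.1,0,0,0.029,0.2])

```text
time_s: 3.52
ee_pos: [0.5032, 0.0773, 0.2512]
orientation: [1.0, 0.01, 0.0, -0.0]
force: [0.1, -0.0, 0.8]
gripper_width: 0.0296
finger_force: 15.0
```

Call:
drive_tool(motion=[-0.1625,0.265,0,0,0,0,0.2,-0.1625,0.265,0,0,0,0,0.2,-0.1625,0.265,0,0,0,0,0.2,-0.1625,0.265,0,0,0,0,0.2,-0.1625,0.265,0,0,0,0,0.2])

```text
time_s: 3.93
ee_pos: [0.439, 0.1819, 0.2504]
orientation: [1.0, 0.012, 0.0, 0.0]
force: [0.2, -0.3, -0.5]
gripper_width: 0.0298
finger_force: 15.0
```

```bash
python3 - <<'E'
from h import *
snapshot("wrist");snapshot("wrist")
s=readout.sense();c=cam("wrist");p,d=snapshot("wrist");M=R.from_quat(s["orientation"]).as_matrix();print(s["time_s"],s["ee_pos"].round(4),M.round(4).tolist(),s["gripper_width"],s["finger_force"],s["joints"].round(2))
np.savez("w4.npz",p=p,d=d,K=c[0],R=c[1],t=c[2]);cv2.imwrite("pics/w4.png",p[:,:,::-1])
E
```

```text
4.0333 [0.4405 0.18   0.2503] [[0.9998, 0.0198, 0.0006], [0.0198, -0.9998, -0.0004], [0.0006, 0.0005, -1.0]] 0.029969551172049053 14.993404895067215 [ 0.23  0.25  1.66 -0.    1.23  1.78]
```

View pics/w4.png

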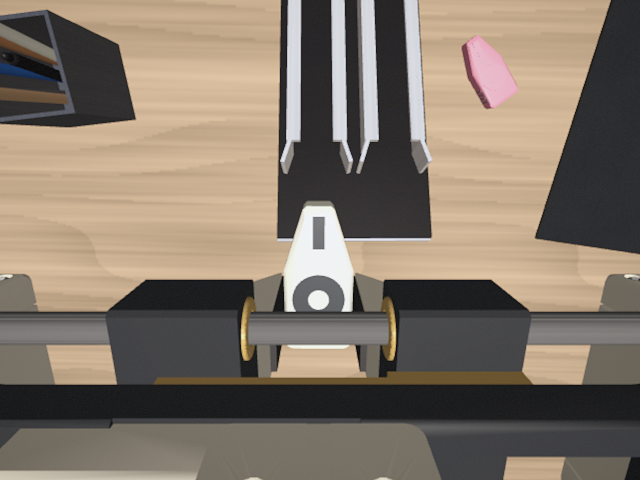

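Wrist view: the shelf's rear corners are at (277,238) and (431,238). The left mouth lies between wing tips (285,170) and (350,170), and the left lane's lip ends are at x = 287–299 and 333–347, row 141. The held roller's nose is at (318,204).

```bash
python3 - <<'E'
from h import *
f=np.load("w4.npz");c=(f["K"],f["R"],f["t"]);p,d=f["p"].astype(int),f["d"];g=p.min(2)
for v in (20,60,100,135,180,200,215,225):
    on=(g[v,270:445]<75) if v>175 else (g[v,270:445]>150)&(np.ptp(p[v,270:445],axis=1)<30)
    e=np.nonzero(np.diff(on.astype(int)))[0]+270.5;print(v,e)
W=cloud(c,d);S=np.concatenate([W[185:230,362:425].reshape(-1,3),W[185:200,285:425].reshape(-1,3)]);S=S[S[:,2]>.09]
A=np.c_[S[:,:2],np.ones(len(S))];k=np.linalg.lstsq(A,S[:,2],rcond=None)[0];print("plane",k,np.degrees(np.arctan(-k[0])),"yaw",np.degrees(np.arctan2(-k[1],-k[0])),"resid",np.std(A@k-S[:,2]))
for u in (290,350,420):
    col=g[225:250,u];print(u,list(col))
print("rear",ray(c,[(277,238),(431,238)],.1434).round(4))
print("lips u206",ray(c,[(287,141),(347,141),(360,141),(422,141)],.1375).round(4))
print("nose px now", ray(c,[(318.5,203)],.2503-.0102).round(4))
E
```

```text
20 [287.5 300.5 331.5 344.5 360.5 374.5 404.5 418.5]
60 [286.5 300.5 331.5 345.5 361.5 375.5 406.5 420.5]
100 [286.5 300.5 332.5 346.5 363.5 376.5 408.5 422.5]
135 [285.5 299.5 332.5 346.5 363.5 378.5 410.5 424.5]
180 [277.5 427.5]
200 [277.5 428.5]
215 [277.5 299.5 336.5 429.5]
225 [277.5 296.5 339.5 430.5]
plane [0.14634976 0.00780218 0.06294159] -8.32611546498953 yaw -176.94834272915708 resid 0.01676892166139994
290 [np.int64(53), np.int64(52), np.int64(55), np.int64(53), np.int64(52), np.int64(54), np.int64(54), np.int64(54), np.int64(53), np.int64(54), np.int64(53), np.int64(53), np.int64(37), np.int64(139), np.int64(209), np.int64(212), np.int64(167), np.int64(141), np.int64(139), np.int64(138), np.int64(130), np.int64(132), np.int64(153), np.int64(176), np.int64(190)]
350 [np.int64(56), np.int64(56), np.int64(54), np.int64(55), np.int64(55), np.int64(54), np.int64(54), np.int64(55), np.int64(56), np.int64(56), np.int64(58), np.int64(54), np.int64(34), np.int64(173), np.int64(229), np.int64(205), np.int64(151), np.int64(145), np.int64(147), np.int64(146), np.int64(148), np.int64(150), np.int64(151), np.int64(151), np.int64(150)]
420 [np.int64(50), np.int64(52), np.int64(52), np.int64(49), np.int64(53), np.int64(52), np.int64(53), np.int64(54), np.int64(53), np.int64(52), np.int64(52), np.int64(47), np.int64(58), np.int64(177), np.int64(220), np.int64(194), np.int64(148), np.int64(144), np.int64(140), np.int64(137), np.int64(142), np.int64(145), np.int64(148), np.int64(150), np.int64(148)]
rear [[0.4462 0.2087 0.1434]
 [0.4481 0.1016 0.1434]]
lips u206 [[0.5114 0.2019 0.1375]
 [0.5121 0.1621 0.1375]
 [0.5123 0.1535 0.1375]
 [0.513  0.1123 0.1375]]
nose px now [[0.4878 0.1807 0.2401]]
```

Call:
drive_tool(motion=[0.097,0.004,-0.1175,-0.0013,0.0694,0,0.2,0.097,0.004,-0.1175,-0.0013,0.0694,0,0.2,0.097,0.004,-0.1175,-0.0013,0.0694,0,0.2,0.097,0.004,-0.1175,-0.0013,0.0694,0,0.2,0.097,0.004,-0.1175,-0.0013,0.0694,0,0.2])

```text
time_s: 4.5
ee_pos: [0.4808, 0.1799, 0.2004]
orientation: [0.976, 0.007, -0.219, 0.002]
force: [0.2, -0.3, -0.8]
gripper_width: 0.0298
finger_force: 15.0
```

```bash
cat >> h.py <<'E'
def st():
    s=readout.sense();M=R.from_quat(s["orientation"]).as_matrix();print(round(s["time_s"],2),s["ee_pos"].round(4),"x",M[:,0].round(3),"z",M[:,2].round(3),"w",round(s["gripper_width"],4),"f",round(s["finger_force"],1),s["force"].round(1),s["joints"].round(2));return s,M
E
python3 - <<'E'
from h import *
snapshot("scene");st()
p,d=snapshot("scene");cv2.imwrite("pics/s5.png",cv2.resize(p[150:340,310:470],None,fx=3.1,fy=3.1,interpolation=2)[:,:,::-1])
E
```

```text
4.55 [0.4803 0.1803 0.2012] x [ 0.906  0.015 -0.424] z [-0.424 -0.007 -0.906] w 0.0299 f 15.0 [ 1.  -0.  -0.9] [0.17 0.6  1.32 0.07 1.65 1.72]
```

Call:
drive_tool(motion=[-0.046,0.003,-0.085,0,0,0,0.2,-0.046,0.003,-0.085,0,0,0,0.2,-0.046,0.003,-0.085,0,0,0,0.2,-0.046,0.003,-0.085,0,0,0,0.2])

```text
time_s: 4.93
ee_pos: [0.4603, 0.1831, 0.1703]
orientation: [0.976, 0.01, -0.215, 0.002]
force: [1.1, 1.1, -0.3]
gripper_width: 0.0296
finger_force: 15.0
```

Call:
drive_tool(motion=[0.018,0,-0.0085,0,0,0,0.2,0.036,0,-0.017,0,0,0,0.2,0.036,0,-0.017,0,0,0,0.2])

```text
time_s: 5.18
ee_pos: [0.4764, 0.1831, 0.1619]
orientation: [0.976, 0.009, -0.216, 0.002]
force: [-0.1, -0.2, 0.1]
gripper_width: 0.0298
finger_force: 15.0
```

```bash
python3 - <<'E'
from h import *
st();p,d=snapshot("wrist");cv2.imwrite("pics/w6.png",p[:,:,::-1]);st()
E
```

```text
5.18 [0.4764 0.1831 0.1619] x [ 0.907  0.017 -0.421] z [-0.421 -0.008 -0.907] w 0.0298 f 15.0 [-0.1 -0.2  0.1] [0.18 0.63 1.38 0.07 1.56 1.71]
5.23 [0.4757 0.1831 0.1619] x [ 0.906  0.017 -0.422] z [-0.422 -0.008 -0.906] w 0.0299 f 15.0 [-0.2 -0.7  0.7] [0.18 0.63 1.38 0.07 1.56 1.71]
```

View pics/w6.png

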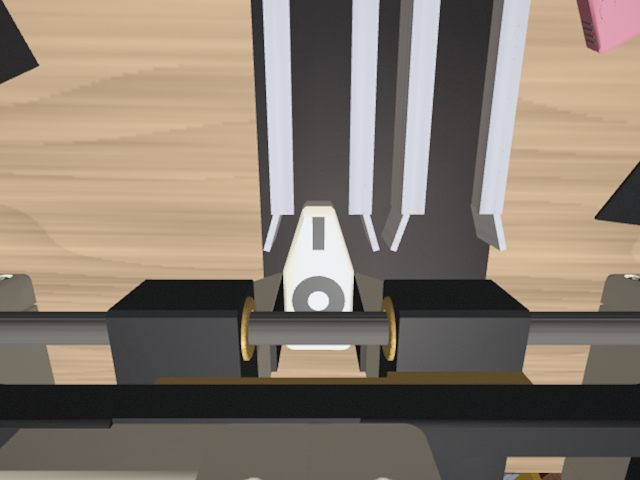

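The nose is in the mouth at (318,204), between lip edges 272 and 372 (centre 322), so it is about 1.5 mm left. I'll correct, lower 2 mm and release.

Call:
drive_tool(motion=[0.009,-0.004,-0.0095,0,0,0,0.2,0.009,-0.004,-0.0095,0,0,0,0.2,0.009,-0.004,-0.0095,0,0,0,0.45,0.009,-0.004,-0.0095,0,0,0,0.45,0.009,-0.004,-0.0095,0,0,0,0.45])

```text
time_s: 5.65
ee_pos: [0.4784, 0.1816, 0.1586]
orientation: [0.976, 0.01, -0.216, 0.002]
force: [0.8, 0.0, -1.0]
gripper_width: 0.0406
finger_force: 0.0
```

```bash
python3 - <<'E'
from h import *
for i in range(4): p,d=snapshot("wrist")
st();cv2.imwrite("pics/w7.png",p[:,:,::-1])
E
```

```text
5.85 [0.4784 0.1816 0.1587] x [ 0.906  0.018 -0.422] z [-0.422 -0.008 -0.906] w 0.041 f 0.0 [ 0.  -0.1 -0.5] [0.17 0.64 1.37 0.07 1.56 1.71]
```

View pics/w7.png

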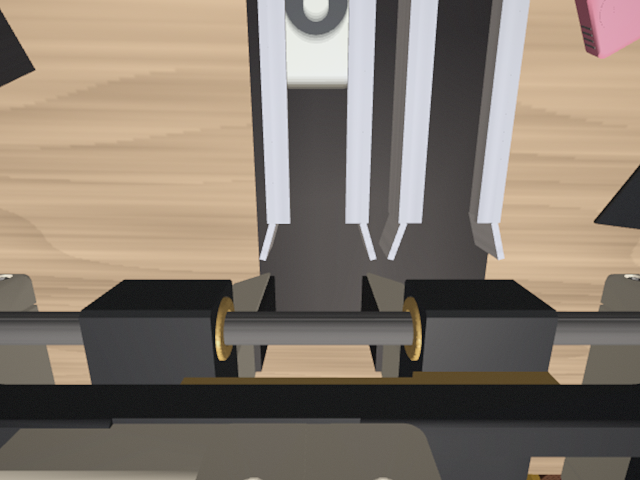

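The roller is sliding down the lane (tail at row 85). I'll retreat and go to roller B.

Call:
drive_tool(motion=[0.074,0,0.158,0,0,0,0.45,0.074,0,0.158,0,0,0,0.45,0.074,0,0.158,0,0,0,0.5])

```text
time_s: 6.1
ee_pos: [0.5113, 0.1818, 0.2265]
orientation: [0.977, 0.009, -0.212, 0.001]
force: [-0.1, -0.4, 0.5]
gripper_width: 0.0441
finger_force: 0.0
```

Call:
drive_tool(motion=[0,-0.2,0.075,0.0013,-0.0694,0,0.55,0,-0.2,0.075,0.0013,-0.0694,0,0.55,0,-0.2,0.075,0.0013,-0.0694,0,0.55,0,-0.2,0.075,0.0013,-0.0694,0,0.55,0,-0.2,0.075,0.0013,-0.0694,0,0.55])

```text
time_s: 6.52
ee_pos: [0.5064, 0.1012, 0.253]
orientation: [1.0, 0.009, 0.002, -0.0]
force: [0.7, 0.7, 0.4]
gripper_width: 0.0504
finger_force: 0.0
```

Call:
drive_tool(motion=[-0.012,-0.1535,-0.05,0,0,0.09,0.55,-0.012,-0.1535,-0.05,0,0,0.09,0.55,-0.012,-0.1535,-0.05,0,0,0.09,0.55,-0.012,-0.1535,-0.05,0,0,0.09,0.55,-0.012,-0.1535,-0.05,0,0,0.09,0.55])

```text
time_s: 6.93
ee_pos: [0.5034, 0.04, 0.2311]
orientation: [0.957, 0.291, -0.002, -0.001]
force: [-0.0, 0.7, -0.7]
gripper_width: 0.0504
finger_force: 0.0
```

Call:
drive_tool(motion=[-0.012,-0.1535,-0.05,0,0,0.09,0.55,-0.012,-0.1535,-0.05,0,0,0.09,0.55,-0.012,-0.1535,-0.05,0,0,0.09,0.55,-0.012,-0.1535,-0.05,0,0,0.09,0.55,-0.012,-0.1535,-0.05,0,0,0.09,0.55])

```text
time_s: 7.35
ee_pos: [0.4986, -0.0215, 0.211]
orientation: [0.838, 0.546, -0.001, -0.001]
force: [0.1, 0.2, 0.2]
gripper_width: 0.0506
finger_force: 0.0
```

Call:
drive_tool(motion=[-0.012,-0.1535,-0.05,0,0,0.09,0.55,-0.012,-0.1535,-0.05,0,0,0.09,0.55,-0.012,-0.1535,-0.05,0,0,0.09,0.55,-0.012,-0.1535,-0.05,0,0,0.09,0.55,-0.012,-0.1535,-0.05,0,0,0.09,0.55])

```text
time_s: 7.77
ee_pos: [0.4938, -0.0829, 0.1909]
orientation: [0.652, 0.758, -0.001, -0.002]
force: [0.4, 1.2, -0.4]
gripper_width: 0.0506
finger_force: 0.0
```

Call:
drive_tool(motion=[-0.012,-0.1535,-0.05,0,0,0.09,0.55,-0.012,-0.1535,-0.05,0,0,0.09,0.55,-0.012,-0.1535,-0.05,0,0,0.09,0.55,-0.012,-0.1535,-0.05,0,0,0.09,0.55,-0.012,-0.1535,-0.05,0,0,0.09,0.55])

```text
time_s: 8.18
ee_pos: [0.4889, -0.1443, 0.1708]
orientation: [0.414, 0.91, 0.0, -0.002]
force: [-0.5, -0.1, 0.5]
gripper_width: 0.0503
finger_force: 0.0
```

Call:
drive_tool(motion=[-0.012,-0.1535,-0.05,0,0,0.082,0.55,-0.012,-0.1535,-0.05,0,0,0.082,0.55,-0.012,-0.1535,-0.05,0,0,0.082,0.55,-0.012,-0.1535,-0.05,0,0,0.082,0.55,-0.012,-0.1535,-0.05,0,0,0.082,0.55])

```text
time_s: 8.6
ee_pos: [0.4841, -0.2057, 0.1508]
orientation: [0.169, 0.986, 0.001, -0.002]
force: [-0.2, -0.3, 1.1]
gripper_width: 0.0503
finger_force: 0.0
```

```bash
python3 - <<'E'
from h import *
for i in range(3): snapshot("wrist")
s,M=st();c=cam("wrist");p,d=snapshot("wrist");cv2.imwrite("pics/w8.png",p[:,:,::-1])
q=c[0]@(c[1]@np.array([.471,-.201,.02])+c[2]);u,v=(q[:2]/q[2]).round().astype(int);print(u,v)
ctr,a=roller(c,p,(max(u-60,0),max(v-80,0),u+60,min(v+60,270)));g=ctr-14*a;print("grasp",g.round(1),"delta",(g-s["ee_pos"][:2]*1000).round(1),"yaw",np.degrees(np.arctan2(M[1,0],M[0,0])))
# state of the dispenser from the top camera
p,d=snapshot("top");cv2.imwrite("pics/t8.png",cv2.resize(p[195:310,225:300],None,fx=5,fy=5,interpolation=2)[:,:,::-1])
E
```

```text
8.75 [ 0.4843 -0.2051  0.1514] x [-0.94   0.341  0.001] z [-0.001  0.001 -1.   ] w 0.0506 f 0.0 [ 0.1  0.7 -0.5] [-0.55  0.45  1.66  0.    1.03 -1.77]
317 218
ctr [ 470.4 -201.6] size [29.9 66.4] nose deg 159.0
grasp [ 483.5 -206.6] delta [-0.8 -1.5] yaw 160.07457887822412
```

View pics/t8.png

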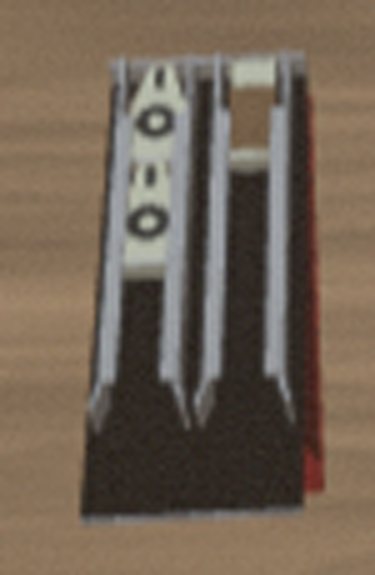

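The first roller rests nose-down against roller0 (window at (148,222) in the crop), and the eraser is unmoved. Descending on B.

Call:
drive_tool(motion=[-0.002,-0.004,-0.3,0,0,-0.0015,0.55,-0.002,-0.004,-0.3,0,0,-0.0015,0.55,-0.002,-0.004,-0.3,0,0,-0.0015,0.55,-0.002,-0.004,-0.3,0,0,-0.0015,0.55,-0.002,-0.004,-0.3,0,0,-0.0015,0.55])

```text
time_s: 9.27
ee_pos: [0.4836, -0.2069, 0.0313]
orientation: [0.177, 0.984, 0.0, -0.0]
force: [-0.7, 0.4, -0.6]
gripper_width: 0.0505
finger_force: 0.0
```

Call:
drive_tool(motion=[0,0,-0.002,0,0,0,0.55,0,0,-0.002,0,0,0,0.2,0,0,-0.002,0,0,0,0.2,0,0,-0.002,0,0,0,0.2,0,0,-0.002,0,0,0,0.2], force=15)

```text
time_s: 9.68
ee_pos: [0.4833, -0.207, 0.0311]
orientation: [0.176, 0.984, 0.0, 0.0]
force: [0.3, 0.6, 0.7]
gripper_width: 0.03
finger_force: 15.0
```

```bash
python3 - <<'E'
from h import *
s,M=st();c=cam("wrist");p,d=snapshot("wrist")
m=(p.min(2)>150);v,u=np.nonzero(m[190:245,295:355]);v0=v.min();tip=np.array([u[v==v0].mean()+295,v0+190]);w=ray(c,tip,.020)[0]
print(tip,w.round(4),"tip in tool frame",(M.T@(w-s["ee_pos"])).round(4))
E
```

```text
9.68 [ 0.4833 -0.207   0.0311] x [-0.938  0.347 -0.   ] z [ 0. -0. -1.] w 0.03 f 15.0 [0.3 0.6 0.7] [-0.55  0.62  1.77  0.    0.75 -1.77]
[318. 200.] [ 0.4393 -0.1905  0.02  ] tip in tool frame [0.047  0.0001 0.0111]
```

Call:
drive_tool(motion=[0,0,0.1,0,0,0,0.2,0,0,0.3,0,0,0,0.2,0,0,0.3,0,0,0,0.2,0,0,0.3,0,0,0,0.2])

```text
time_s: 10.07
ee_pos: [0.4865, -0.2089, 0.1583]
orientation: [0.176, 0.984, -0.002, 0.006]
force: [2.1, -0.5, 0.4]
gripper_width: 0.03
finger_force: 15.0
```

Call:
drive_tool(motion=[0.0125,0.1535,0.05,0,0,-0.088,0.2,0.0125,0.1535,0.05,0,0,-0.088,0.2,0.0125,0.1535,0.05,0,0,-0.088,0.2,0.0125,0.1535,0.05,0,0,-0.088,0.2,0.0125,0.1535,0.05,0,0,-0.088,0.2])

```text
time_s: 10.48
ee_pos: [0.4883, -0.145, 0.1711]
orientation: [0.441, 0.898, 0.0, 0.0]
force: [-0.0, -0.1, -0.6]
gripper_width: 0.0299
finger_force: 15.0
```

Call:
drive_tool(motion=[0.0125,0.1535,0.05,0,0,-0.088,0.2,0.0125,0.1535,0.05,0,0,-0.088,0.2,0.0125,0.1535,0.05,0,0,-0.088,0.2,0.0125,0.1535,0.05,0,0,-0.088,0.2,0.0125,0.1535,0.05,0,0,-0.088,0.2])

```text
time_s: 10.9
ee_pos: [0.4933, -0.0836, 0.191]
orientation: [0.669, 0.743, 0.0, 0.0]
force: [0.4, -0.5, -0.1]
gripper_width: 0.0297
finger_force: 15.0
```

Call:
drive_tool(motion=[0.0125,0.1535,0.05,0,0,-0.088,0.2,0.0125,0.1535,0.05,0,0,-0.088,0.2,0.0125,0.1535,0.05,0,0,-0.088,0.2,0.0125,0.1535,0.05,0,0,-0.088,0.2,0.0125,0.1535,0.05,0,0,-0.088,0.2])

```text
time_s: 11.32
ee_pos: [0.4982, -0.0222, 0.211]
orientation: [0.846, 0.533, 0.0, 0.0]
force: [0.3, -0.9, -0.2]
gripper_width: 0.0302
finger_force: 15.0
```

Call:
drive_tool(motion=[0.0125,0.1535,0.05,0,0,-0.088,0.2,0.0125,0.1535,0.05,0,0,-0.088,0.2,0.0125,0.1535,0.05,0,0,-0.088,0.2,0.0125,0.1535,0.05,0,0,-0.088,0.2,0.0125,0.1535,0.05,0,0,-0.088,0.2])

```text
time_s: 11.73
ee_pos: [0.5031, 0.0392, 0.2309]
orientation: [0.96, 0.281, 0.0, 0.0]
force: [-0.5, -0.4, -0.5]
gripper_width: 0.0302
finger_force: 15.0
```

Call:
drive_tool(motion=[0.0125,0.1535,0.05,0,0,-0.088,0.2,0.0125,0.1535,0.05,0,0,-0.088,0.2,0.0125,0.1535,0.05,0,0,-0.088,0.2,0.0125,0.1535,0.05,0,0,-0.088,0.2,0.0125,0.1535,0.05,0,0,-0.088,0.2])

```text
time_s: 12.15
ee_pos: [0.5081, 0.1006, 0.2508]
orientation: [1.0, 0.009, 0.0, 0.0]
force: [0.4, -0.1, -0.9]
gripper_width: 0.03
finger_force: 15.0
```

Call:
drive_tool(motion=[-0.075,0.204,-0.05,-0.0013,0.0694,0,0.2,-0.075,0.204,-0.05,-0.0013,0.0694,0,0.2,-0.075,0.204,-0.05,-0.0013,0.0694,0,0.2,-0.075,0.204,-0.05,-0.0013,0.0694,0,0.2,-0.075,0.204,-0.05,-0.0013,0.0694,0,0.2])

```text
time_s: 12.57
ee_pos: [0.4788, 0.182, 0.2285]
orientation: [0.976, 0.011, -0.219, 0.002]
force: [-0.9, -0.3, -1.2]
gripper_width: 0.0297
finger_force: 15.0
```

```bash
python3 - <<'E'
from h import *
snapshot("scene");snapshot("scene");s,M=st()
print("to slide start",((np.array([.4619,.181,.1665])-s["ee_pos"])/.4).round(4),"yaw",np.degrees(np.arctan2(M[1,0],M[0,0])))
E
```

```text
12.67 [0.4785 0.1814 0.2301] x [ 0.907  0.02  -0.422] z [-0.422 -0.008 -0.907] w 0.03 f 15.0 [-0.6 -0.5 -0.3] [0.17 0.57 1.29 0.07 1.71 1.72]
to slide start [-0.0414 -0.0011 -0.159 ] yaw 1.2869768146824307
```

Call:
drive_tool(motion=[-0.04,0,-0.155,0,0,0,0.2,-0.04,0,-0.155,0,0,0,0.2,-0.04,0,-0.155,0,0,0,0.2,-0.04,0,-0.155,0,0,0,0.2,-0.04,0,-0.155,0,0,0,0.2])

```text
time_s: 13.08
ee_pos: [0.463, 0.1814, 0.1708]
orientation: [0.977, 0.011, -0.215, 0.001]
force: [-0.2, -0.2, -0.7]
gripper_width: 0.03
finger_force: 15.0
```

Call:
drive_tool(motion=[0.02,0,-0.009,0,0,0,0.2,0.04,0,-0.018,0,0,0,0.2,0.04,0,-0.018,0,0,0,0.2,0.04,0,-0.018,0,0,0,0.2])

```text
time_s: 13.42
ee_pos: [0.4789, 0.1815, 0.1616]
orientation: [0.976, 0.011, -0.216, 0.002]
force: [-0.1, -0.2, -0.3]
gripper_width: 0.0299
finger_force: 15.0
```

```bash
python3 - <<'E'
from h import *
s,M=st();p,d=snapshot("wrist");p=p.astype(int)
on=(p[195].min(1)>150)&(np.ptp(p[195],axis=1)<30);e=np.nonzero(np.diff(on.astype(int)))[0];print("row195",e)
on=p[225].min(1)>150;print("row225",[x for x in np.nonzero(np.diff(on.astype(int)))[0] if 240<x<400])
print("to release",((np.array([.4787,.1816,.1595])-s["ee_pos"])/.4).round(4))
E
```

```text
13.42 [0.4789 0.1815 0.1616] x [ 0.906  0.02  -0.422] z [-0.422 -0.008 -0.906] w 0.0299 f 15.0 [-0.1 -0.2 -0.3] [0.17 0.64 1.37 0.07 1.57 1.71]
row195 [266 289 344 368 397 421 476 499]
row225 [np.int64(267), np.int64(275), np.int64(295), np.int64(312), np.int64(323), np.int64(340), np.int64(359), np.int64(366), np.int64(396)]
to release [-0.0005  0.0003 -0.0051]
```

Roller axis 317.5 against lane centre 316.5: centred. Lower 2 mm, release and retreat.

Call:
drive_tool(motion=[0,0,-0.005,0,0,0,0.2,0,0,-0.005,0,0,0,0.2,0,0,-0.005,0,0,0,0.45,0,0,-0.005,0,0,0,0.45,0,0,-0.005,0,0,0,0.45])

```text
time_s: 13.88
ee_pos: [0.4782, 0.1816, 0.1598]
orientation: [0.976, 0.011, -0.216, 0.002]
force: [-0.3, -0.4, -0.8]
gripper_width: 0.0405
finger_force: 0.0
```

Call:
drive_tool(motion=[0,0,0,0,0,0,0.45,0,0,0,0,0,0,0.45,0.074,0,0.158,0,0,0,0.45,0.074,0,0.158,0,0,0,0.45,0.074,0,0.158,0,0,0,0.45])

```text
time_s: 14.3
ee_pos: [0.5111, 0.1818, 0.2277]
orientation: [0.977, 0.011, -0.212, 0.001]
force: [-0.3, -0.2, 0.3]
gripper_width: 0.0413
finger_force: 0.0
```

Call:
drive_tool(motion=[0,-0.4,0.2,0,0,0,0.5,0,-0.4,0.2,0,0,0,0.5,0,-0.4,0.2,0,0,0,0.5,0,-0.4,0.2,0,0,0,0.5,0,-0.4,0.2,0,0,0,0.5])

```text
time_s: 14.72
ee_pos: [0.5083, 0.0171, 0.3055]
orientation: [0.977, 0.009, -0.214, 0.002]
force: [0.6, 0.3, 0.4]
gripper_width: 0.0458
finger_force: 0.0
```

Call:
drive_tool(motion=[0,-0.4,0,0,0,0,0.5,0,-0.4,0,0,0,0,0.5,0,-0.4,0,0,0,0,0.5,0,-0.4,0,0,0,0,0.5,0,-0.4,0,0,0,0,0.5])

```text
time_s: 15.13
ee_pos: [0.5073, -0.144, 0.3021]
orientation: [0.976, 0.008, -0.217, 0.002]
force: [0.1, 1.4, 0.3]
gripper_width: 0.0454
finger_force: 0.0
```

```bash
python3 - <<'E'
from h import *
for i in range(4): snapshot("top")
st();p,d=snapshot("top");cv2.imwrite("pics/t9.png",cv2.resize(p[195:310,225:300],None,fx=5,fy=5,interpolation=2)[:,:,::-1])
E
```

```text
15.33 [ 0.5079 -0.1374  0.3027] x [ 0.906  0.022 -0.423] z [-0.423 -0.008 -0.906] w 0.0457 f 0.0 [-0.3 -0.  -0. ] [-0.33  0.56  1.11 -0.15  1.88  1.2 ]
```

View pics/t9.png

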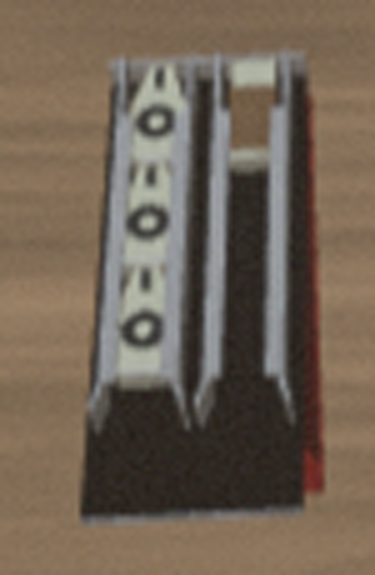

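All three rollers lie nose-down in the left lane, with windows at (155,120), (148,222) and (141,327) in the crop, evenly spaced and touching. The eraser is unmoved. Handing in.

```bash
python3 -c "
from rig import manip
print(manip.finish_job())"
```

```text
the job is handed in; nothing more can be done
None
```

Both loose rollers are in the left lane behind the first, all three nose downhill and touching in the last top view, the eraser has not moved, and the job is handed in (the hand-in returned no verdict).

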